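Load a slanted tube offcut into a shop tray and slide the tray home in its rack

ROBOT

A 7-joint arm with a two-finger parallel gripper is mounted at the origin on the work surface. World frame = base frame: x ahead of the robot, y to its left, z up, the work surface at z = 0. Lengths are in m, angles in degrees, forces in N, time in s.
With the tool pointing down it reaches from about 0.425 to 0.875 m from the base axis. Payload 4.7 kg.
Tool frame: the origin (TCP) lies at the very end of the fingers, on their centre line; the grasp point (between the pads) lies behind it (env.pinch_z is the z of the grasp point in the tool frame, in m); z points along the fingers, y is the direction in which the jaws open and shut (so a half turn about z gives the same grasp; the last joint's range is limited). The gripper opens to 87 mm and grips with 3 to 60 N. Pads are 19 mm wide; open, the fingers measure 117 mm over their backs; the gripper's body (75 mm by 190 mm) begins 51 mm behind the grasp point.
Start: joints at [-70.124, 18.392, -4.016, 83.108, 1.295, 78.541, -3.26], TCP at [0.212, 0.614, 0.223] pointing down, gripper open.
Joint ranges: [-163.93, 163.93], [-17.29, 119.83], [-79.2, 71.16], [3.27, 140.29], [-89.18, 269.18], [5.43, 117.66], [-154.24, 154.24]. Speed limits (degrees/s): [147.25, 147.25, 180, 180, 180, 180, 180].

INTERFACE

Orientations are given as [roll, pitch, yaw] about the fixed x, y, z axes, in that order (R = Rz(yaw) Ry(pitch) Rx(roll)).
In Python, from cell import readout, read_camera, env gives the robot as it stands. The module is installed in compiled form; this text tells all that it offers.
- The arm moves only by the tool servo_tool, never from a script. Its argument "plan" is a list that holds one entry, the list of rows, each a list of 5 numbers: the finger opening in m, from 0 to 0.087, then the shift along the tool's x, y, z in m, then the turn about the tool's z in rad. In form: [[[jaw, x, y, z, yaw], ...]]. A call has 1 to 12 rows; each row is the pose to reach, as a shift and turn from the pose measured when the call began, along the tool's axes at that moment; what a row does not reach only later rows make up. A row lasts 1/12 s, in which the tool goes at most 41.7 mm and 7.16 degrees, less where a joint would pass 70% of its speed; a pose out of reach is approached as far as the arm can. A call with a gripper value outside its range is refused whole. The fingers move at their own pace and stop on an object; "force" is the grip in N (left out, the last holds). Time passes only in rows, so rows that repeat a pose let the fingers close. It gives the time, the measured TCP pose, the force and the opening at its end, in the units of the state.
- readout.get_obs(): the state, without advancing time (a new reading comes with each control period).
- read_camera(name): name is "scene" or "top" or "wrist"; returns a dict with "image" (384x512x3 uint8, red, green, blue), "range_z" (384x512 float32, m along the optical axis (not along the pixel's ray), 0 where there is no reading), "mtx" (3x3 intrinsics, pixels), "D" ([k1, k2, p1, p2, k3] as OpenCV has them; the pictures are not rectified), "camera_from_world" (4x4, takes a point from world to camera coordinates). Camera axes: x right, y up, looking along -z (the intrinsics and any distortion apply to the point x, -y, -z); pixel columns grow to the right and rows downward; lengths in m; the calibration is good to about 2 mm. A picture is of the moment at which its call begins.
- env.sign_off(): hands the job in, once; it reports no verdict.
The state is a dict: "time_s": time; "qpos": joint angles; "joint_velocities": joint speeds; "effort": joint torques, N m; "tool_pos": TCP position; "tool_rot": TCP orientation; "force": force on the tool from outside, world axes, zero at the start; "wrist_torque": the same for the moment, N m; "grip_width": finger opening in m.
Only numpy, scipy, OpenCV 4.12 (cv2) and the standard library are available. Lean on these libraries where they do the work, as an engineer would, in place of code of your own. Each camera call takes 0.05 s, during which the arm holds its last target. There are 200 camera calls.

TASK

Take the square tube off the slanted rest and lay it flat in the empty half of the steel tray on the bench. Then lift the tray by its grip plate, keeping it level, and slide it into the empty bottom bay of the grey rack, fully home against the stop with its near end flush with the rack's front, both pieces still lying in it. Leave the stub pipes, flange and hammer where they are.

Things in the scene. Friction and masses are not known exactly. Their poses are not given: they have to be found in the camera images.
- tray: Loose sheet-metal tray, 170 long (x), 160 wide (y), same either way round. Origin: centre of its underside, z up. Floor 4 thick. End walls (x = -85, +85) 35 high, 4 thick; side walls (y = -80, +80) 16 high, 3 thick. A middle plate parts it in two halves 71 wide: y from 6 to 77 (empty) and -6 to -77 (holds flatbox). Laden 0.6 to 0.85 kg, balanced within about 15 mm of the middle.
- tray_grip (a point): Top middle of the tray's solid upright grip plate, 75 above the tray's underside: the plate is 80 long (x), 12 thick (y) and goes down to the tray's floor. Same axes as the tray.
- tube: Steel square tube offcut, 110 long (its x), 30 by 30 section, about 0.2 kg, loose. Origin at its centre. It starts on a slanted rest beyond the tray: its x points away from the robot and 25 degrees upward, its centre 55 above the bench.
- rest_ramp (a point): Middle of the ramp of the fixed dark steel rest, under the tube's centre. x points up the ramp (25 degrees), z square out of it. The ramp is 24 wide, narrower than the tube, so the tube's sides are free; a low stop at the foot covers the lower 14 of the tube's 30 depth: lift the tube square off the ramp. Base plate 130 by 70, 6 high.
- flatbox: Rusty rectangular tube, 120 long (its x), 40 wide (y), 25 high (z), loose, already lying in the tray's half at negative y, along the tray. Origin at its centre.
- rack_mouth (a point): Middle of the front edge of the empty bottom bay of a fixed grey two-tier rack, on the bottom shelf's top (45 above the bench). x points level into the rack, z up. Inside, two guide rails 20 high stand 168 apart; a stop bar 25 high stands 170 inside. The shelf sticks out 80 in front as an open lip 220 wide, where the rails flare to about 205 apart at 60 in front.
- rack_upper (a point): Middle of the front edge of the rack's upper shelf, on its underside: straight above rack_mouth, 95 higher, same axes. The shelf is 8 thick and carries a fixed laden tray rising to 83 above this point, its near end in line with the front; corner posts at y = -104 and +104 rise to 245 above the bench. So the gripper must stay in front (negative x), leaning back.
- rack_home (a point): Where the tray's origin belongs when fully home: on the bottom shelf, 85 inside the mouth on its centre line, same axes as rack_mouth. The tray's far end then touches the stop and its near end is flush with the rack's front.
- stub_tall: Bystander: rusty pipe stub standing upright, 48 diameter, 120 high, loose. Origin at the centre of its underside.
- stub_short: Bystander: rusty pipe stub standing upright beside the tray, 44 diameter, 85 high, loose. Origin at the centre of its underside.
- flange: Bystander: flat steel flange ring lying on the bench, 120 outside diameter, 12 high. Origin at the centre of its underside.
- hammer: Bystander: hammer lying on the bench to one side of the work, 260 long (its x, head at +x), 26 high. Origin under the middle of its length.
Not all that is in view belongs to the job. Several things look just like the tray: the one meant starts farthest to the robot's left.

How it is judged:
By the outcome, as a careful person would: the job done as asked, in the order asked, and still so for the second after the job is handed in, with the robot touching nothing.
It also fails if it takes over 72 s, if anything falls off the work surface, if the arm or the gripper's body presses on something with over 40 N, if the wrist force passes 120 N, or if a joint passes its speed limit or range.

## Working session

There is one attempt and no reset: what is moved stays moved. The work goes in short steps, Python scripts to look and compute and a tool call to move; the robot and the scene stay as the last step left them, time stands still between calls to the robot, and variables do not carry over. Pictures are saved under pics/ and viewed, about 8 in all and at most 12, crops included, and the job is handed in when it is done.

Besides the shell and the picture viewer there is one more tool, called after "Request:" as a command line: name --argument value ..., lists and objects as JSON in quotes. servo_tool: Moves the arm, as the interface text tells. Its arguments: {"type":"object","properties":{"plan":{"type":"array"},"force":{"type":"number"}},"required":["plan"]}

```bash
mkdir -p pics; ls; cat > h.py <<'E'
import numpy as np, cv2
from cell import readout, read_camera, env
def cam(n):
    c=read_camera(n); c['name']=n; return c
def save(c,f,crop=None,s=1):
    im=c['image'][:,:,::-1]
    if crop: im=im[crop[1]:crop[3],crop[0]:crop[2]]
    cv2.imwrite('pics/'+f,cv2.resize(im,None,fx=s,fy=s))
def world(c):
    """per-pixel world points from depth"""
    h,w=c['range_z'].shape
    u,v=np.meshgrid(np.arange(w,dtype=np.float64),np.arange(h,dtype=np.float64))
    p=cv2.undistortPoints(np.stack([u,v],-1).reshape(-1,1,2),c['mtx'],c['D']).reshape(h,w,2)
    z=c['range_z'].astype(float)
    P=np.stack([p[...,0]*z,-p[...,1]*z,-z],-1)
    T=np.linalg.inv(c['camera_from_world'])
    W=P@T[:3,:3].T+T[:3,3]; W[z<=0]=np.nan
    return W
E
python3 - <<'E'
from h import *
o=readout.get_obs(); print(o); print(env.pinch_z)
a=cam('scene');b=cam('top')
np.savez('c.npz',s=world(a),t=world(b),si=a['image'],ti=b['image'])
im=np.vstack([a['image'],b['image']]); 
save(a,'s.png');save(b,'t.png')
for c in(a,b): print(np.linalg.inv(c['camera_from_world']).round(3))
E
```

```text
pics
{'time_s': 0.0, 'qpos': array([-70.12569688,  18.44000201,  -4.01571312,  83.17450255,
         1.29441526,  78.5397795 ,  -3.25871681]), 'joint_velocities': array([ 0.04128716, -0.00952945,  0.01398977, -0.05865312,  0.01118092,
       -0.09436217,  0.02483796]), 'effort': array([-1.26451181e-03, -4.91286635e+01, -4.04450800e-01, -3.12524414e+01,
       -6.38622791e-02,  4.38528636e-02,  1.78312166e-04]), 'tool_pos': array([0.21219609, 0.61381096, 0.22145434]), 'tool_rot': array([-1.79890925e+02,  5.03994463e-03,  1.60936781e+02]), 'force': array([0.05110475, 0.01091301, 0.05141664]), 'wrist_torque': array([-0.02009807, -0.026228  ,  0.02053552]), 'grip_width': 0.0868844371924716}
-0.0187
[[-0.218 -0.651  0.727  1.125]
 [ 0.976 -0.131  0.176  0.171]
 [-0.019  0.748  0.664  0.723]
 [ 0.     0.     0.     1.   ]]
[[-0.026  0.994 -0.109  0.331]
 [-0.999 -0.023  0.029  0.015]
 [ 0.026  0.11   0.994  1.25 ]
 [ 0.     0.     0.     1.   ]]
```

View pics/s.png

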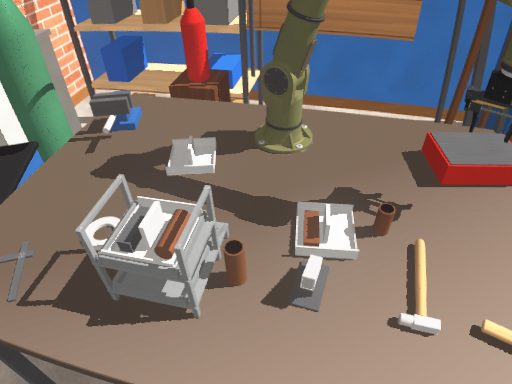

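View pics/t.png

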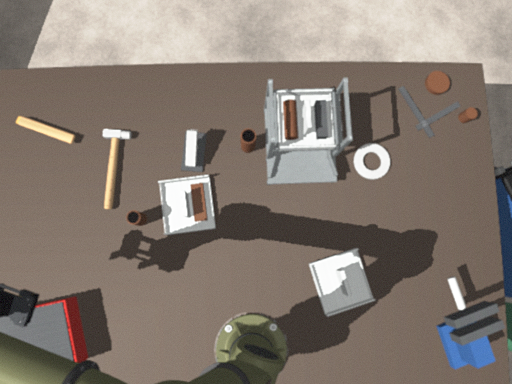

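The scene shows the tray (326,230 scene / 188,205 top) with the tube on its rest beyond it (193,148 top). The rack is at (300,130 top), with its lip facing the robot, and a second, empty tray on the right is not ours. Next I measure from depth.

```bash
python3 - <<'E'
from h import *
d=np.load('c.npz')
def rect(m):
    r=cv2.minAreaRect((m*1000).astype(np.float32)); b=cv2.boxPoints(r)
    return np.round(r[0],1),np.round(r[1],1),round(r[2],1)
for n in 'st':
    W=d[n];I=d[n+'i'].astype(int);hsv=cv2.cvtColor(d[n+'i'],cv2.COLOR_RGB2HSV)
    x,y,z=W[...,0],W[...,1],W[...,2]
    red=(hsv[...,1]>100)&(hsv[...,0]<12)
    print(n,'bench z',np.nanmedian(z[(abs(x-.4)<.05)&(abs(y)<.05)]))
    reg=(x>.36)&(x<.62)&(y>.08)&(y<.32)
    for nm,m in dict(trayends=reg&(z>.027)&(z<.037)&~red, tray=reg&(z>.01)&(z<.04)&~red&(hsv[...,1]<60), plate=reg&(z>.06)&(z<.085)&(hsv[...,1]<60), flat=reg&red&(z>.02)&(z<.04)&(y<.24),
       tube=(x>.6)&(x<.8)&(y>.08)&(y<.26)&(z>.035)&(z<.12)&(hsv[...,2]>110)&(hsv[...,1]<60), rest=(x>.58)&(x<.8)&(y>.08)&(y<.24)&(z>.003)&(z<.12),
       lip=(x>.5)&(x<.8)&(y<-.02)&(y>-.35)&(z>.04)&(z<.052), upper=(x>.55)&(x<.95)&(y<-.02)&(y>-.35)&(z>.14)&(z<.26)).items():
        m=m.astype(np.uint8); k,l,st,_=cv2.connectedComponentsWithStats(m)
        if k<2: print(nm,'none');continue
        i=1+np.argmax(st[1:,4]); q=W[l==i]
        print(nm,len(q),rect(q[:,:2]),'z',np.percentile(q[:,2],[2,50,98]).round(3),'x',np.percentile(q[:,0],[1,99]).round(3),'y',np.percentile(q[:,1],[1,99]).round(3))
E
```

```text
s bench z 0.0005528459049775614
trayends 202 (array([544.1, 203.2]), array([  8.1, 159.4]), 7.6) z [0.027 0.033 0.036] x [0.533 0.554] y [0.125 0.28 ]
tray 503 (array([523.1, 200.8]), array([ 51. , 159.9]), 7.1) z [0.011 0.024 0.036] x [0.5   0.554] y [0.121 0.281]
plate 129 (array([463. , 194.5]), array([79.5, 12.2]), 6.1) z [0.062 0.075 0.077] x [0.424 0.501] y [0.186 0.204]
flat 421 (array([470.2, 156.4]), array([120.1,  37.6]), 5.6) z [0.027 0.029 0.032] x [0.412 0.53 ] y [0.135 0.179]
tube 445 (array([646.6, 172.4]), array([30.7, 95. ]), 83.5) z [0.051 0.069 0.093] x [0.602 0.693] y [0.153 0.191]
rest 1434 (array([642.1, 171.1]), array([ 78.3, 128.4]), 85.1) z [0.004 0.008 0.091] x [0.582 0.703] y [0.135 0.211]
lip 935 (array([ 702.7, -108. ]), array([171.5, 340.6]), 50.3) z [0.04  0.046 0.051] x [0.531 0.782] y [-0.274 -0.061]
upper 8320 (array([ 690.1, -171.9]), array([183.7, 223.6]), 0.6) z [0.146 0.175 0.246] x [0.602 0.781] y [-0.28  -0.061]
t bench z 0.000586778637180374
trayends 43 (array([489. , 173.1]), array([61.5, 24.5]), 34.5) z [0.027 0.03  0.034] x [0.458 0.52 ] y [0.149 0.183]
tray 341 (array([461.9, 195.6]), array([170.9, 162. ]), 6.1) z [0.011 0.024 0.039] x [0.37  0.553] y [0.109 0.282]
plate 122 (array([461.6, 194.7]), array([79.9, 12.4]), 6.7) z [0.061 0.075 0.079] x [0.424 0.501] y [0.186 0.204]
flat 301 (array([468.5, 155.7]), array([113.3,  35.5]), 6.1) z [0.025 0.03  0.034] x [0.413 0.524] y [0.136 0.176]
tube 334 (array([648.6, 173.4]), array([31.5, 97.4]), 83.2) z [0.05  0.071 0.092] x [0.602 0.695] y [0.154 0.19 ]
rest 830 (array([647.1, 178.3]), array([ 93.2, 140.9]), 84.4) z [0.003 0.025 0.09 ] x [0.582 0.703] y [0.135 0.215]
lip 1895 (array([ 573.1, -173.6]), array([104.4, 218.4]), 0.8) z [0.041 0.046 0.05 ] x [0.521 0.624] y [-0.276 -0.075]
upper 4953 (array([ 690.8, -171. ]), array([182.2, 219.7]), 0.3) z [0.146 0.168 0.247] x [0.601 0.778] y [-0.279 -0.063]
```

Request:
servo_tool --plan '[[[0.087,0,0,-0.03,-0.125],[0.087,0,0,-0.06,-0.25],[0.087,0,0,-0.08,-0.375],[0.087,0,0,-0.08,-0.5],[0.087,0,0,-0.08,-0.625],[0.087,0,0,-0.08,-0.75],[0.087,0,0,-0.08,-0.875],[0.087,0,0,-0.08,-1.0],[0.087,0,0,-0.08,-1.125],[0.087,0,0,-0.08,-1.22]]]'

```text
time_s: 0.93
tool_pos: [0.2122, 0.6137, 0.3009]
tool_rot: [-179.9, -0.2, -128.8]
force: [0.2, -0.0, 0.3]
grip_width: 0.0872
```

Request:
servo_tool --plan '[[[0.087,0.004,-0.0365,0,0.085],[0.087,0.008,-0.073,0,0.17],[0.087,0.012,-0.1095,0,0.255],[0.087,0.016,-0.146,0,0.34],[0.087,0.02,-0.1825,0,0.425],[0.087,0.024,-0.219,0,0.51],[0.087,0.028,-0.2555,0,0.595],[0.087,0.032,-0.292,0.01,0.68],[0.087,0.036,-0.3285,0.02,0.765],[0.087,0.04,-0.365,0.03,0.85],[0.087,0.044,-0.4015,0.04,0.935],[0.087,0.048,-0.438,0.05,1.009]]]'

```text
time_s: 1.93
tool_pos: [0.5241, 0.3, 0.2507]
tool_rot: [-179.8, -0.1, 173.1]
force: [1.2, -0.2, 0.4]
grip_width: 0.0872
```

Request:
servo_tool --plan '[[[0.087,-0.026,-0.02,0.012,0],[0.087,-0.052,-0.04,0.024,0],[0.087,-0.078,-0.06,0.036,0],[0.087,-0.104,-0.08,0.048,0],[0.087,-0.13,-0.1,0.06,0],[0.087,-0.144,-0.1116,0.07,0],[0.087,-0.144,-0.1116,0.07,0]]]'

```text
time_s: 2.52
tool_pos: [0.655, 0.1647, 0.1772]
tool_rot: [-179.5, -0.2, 172.7]
force: [-1.3, -1.6, 0.1]
grip_width: 0.087
```

```bash
python3 - <<'E'
from h import *
c=cam('wrist'); W=world(c); save(c,'w1.png')
print(readout.get_obs()['tool_pos'],readout.get_obs()['tool_rot'])
hsv=cv2.cvtColor(c['image'],cv2.COLOR_RGB2HSV);x,y,z=[W[...,i] for i in range(3)]
print(np.linalg.inv(c['camera_from_world']).round(3))
# top face plane z-.055 -> points with normal height
m=(z>.03)&(z<.11)&(x>.57)&(x<.74)&(y>.12)&(y<.22)&(hsv[...,2]>110)
q=W[m]; print(len(q)); r=cv2.minAreaRect((q[:,:2]*1000).astype(np.float32)); print(r)
a=np.radians(25); u=np.array([np.cos(a)*np.cos(np.radians(-6.6)),np.cos(a)*np.sin(np.radians(-6.6)),np.sin(a)]); print(np.percentile((q-[.6535,.172,.055])@u,[0.5,50,99.5]))
n=np.array([-np.sin(a),0,np.cos(a)]);print(np.percentile((q-[.6535,.172,.055])@n,[5,50,95]))
E
```

```text
[0.65378938 0.16809823 0.17841767] [-179.63245056   -0.2287109   172.84573374]
[[ 0.128 -0.953 -0.276  0.578]
 [ 0.992  0.12   0.044  0.176]
 [-0.009 -0.279  0.96   0.34 ]
 [ 0.     0.     0.     1.   ]]
4228
((636.072021484375, 174.16622924804688), (29.933364868164062, 111.1301498413086), 83.66551208496094)
[-0.06979126 -0.01226027  0.03956461]
[0.02081916 0.02220211 0.02353607]
```

View pics/w1.png

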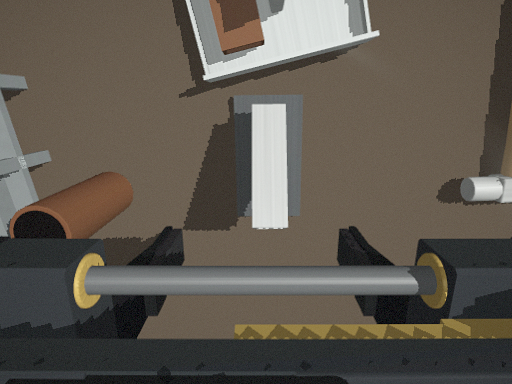

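The wrist view shows the tube (252–288, 103–228) and refines its centre to (0.637, 0.174, 0.055), yaw −6.3°. Going down.

Request:
servo_tool --plan '[[[0.087,0.0174,0.0038,0.02,-0.015],[0.087,0.0174,0.0038,0.045,-0.015],[0.087,0.0174,0.0038,0.07,-0.015],[0.087,0.0174,0.0038,0.095,-0.015],[0.087,0.0174,0.0038,0.115,-0.015],[0.087,0.0174,0.0038,0.126,-0.015],[0.087,0.0174,0.0038,0.128,-0.015],[0.087,0.0174,0.0038,0.128,-0.015]]]'

```text
time_s: 3.23
tool_pos: [0.6359, 0.1743, 0.0505]
tool_rot: [-179.6, -0.3, 173.8]
force: [-0.3, 0.5, -0.4]
grip_width: 0.0868
```

Request:
servo_tool --plan '[[[0.02,0,0,0,0],[0.02,0,0,0,0],[0.02,0,0,0,0],[0.02,0,0,0,0],[0.02,0,0,0,0],[0.02,0,0,0,0]]]' --force 20

```text
time_s: 3.73
tool_pos: [0.6361, 0.1742, 0.0508]
tool_rot: [-179.7, -0.2, 173.8]
force: [-0.0, -0.8, -0.3]
grip_width: 0.0549
```

Request:
servo_tool --plan '[[[0.02,0,0,0,0],[0.02,0,0,0,0],[0.02,0,0,0,0],[0.02,0,0,0,0],[0.02,0,0,0,0],[0.02,0,0,0,0],[0.02,0,0,0,0]]]'

```text
time_s: 4.32
tool_pos: [0.636, 0.1742, 0.0508]
tool_rot: [-179.7, -0.3, 173.8]
force: [-1.6, -0.8, 0.2]
grip_width: 0.0301
```

Request:
servo_tool --plan '[[[0.02,0,0,0,0],[0.02,0.004,0,-0.009,0],[0.02,0.009,0,-0.02,0],[0.02,0.016,0,-0.035,0],[0.02,0.025,0,-0.055,0],[0.02,0.035,0,-0.075,0],[0.02,0.045,0,-0.095,0],[0.02,0.05,0,-0.105,0],[0.02,0.05,0,-0.105,0]]]'

```text
time_s: 5.07
tool_pos: [0.5873, 0.1814, 0.1597]
tool_rot: [-179.8, -0.0, 173.8]
force: [0.7, 1.0, -1.7]
grip_width: 0.03
```

```bash
python3 - <<'E'
from h import *
c=cam('wrist'); save(c,'w2.png')
W=world(c);np.savez('w2.npz',W=W,i=c['image'])
o=readout.get_obs();print(o['tool_pos'],o['tool_rot'],o['force'],o['grip_width'])
# tray: plate and ends from wrist
x,y,z=[W[...,i] for i in range(3)]
hsv=cv2.cvtColor(c['image'],cv2.COLOR_RGB2HSV)
for nm,m in dict(plate=(z>.07)&(z<.08)&(x<.55)&(abs(y-.195)<.04)&(x>.4),endtop=(z>.031)&(z<.039)&(x>.5)&(x<.58)&(y<.3)).items():
  q=W[m]
  if len(q)>20: print(nm,len(q),cv2.minAreaRect((q[:,:2]*1000).astype(np.float32)))
E
```

```text
[0.58715724 0.1808046  0.15772745] [-1.79753237e+02 -1.16879847e-01  1.73811403e+02] [ 0.06308116 -0.05192563 -3.08711435] 0.030030661902160877
plate 1444 ((470.1304931640625, 195.986572265625), (58.338043212890625, 12.020343780517578), 6.040822505950928)
endtop 890 ((533.6024780273438, 106.5999984741211), (48.39892578125, 350.8780517578125), 7.3512959480285645)
```

View pics/w2.png

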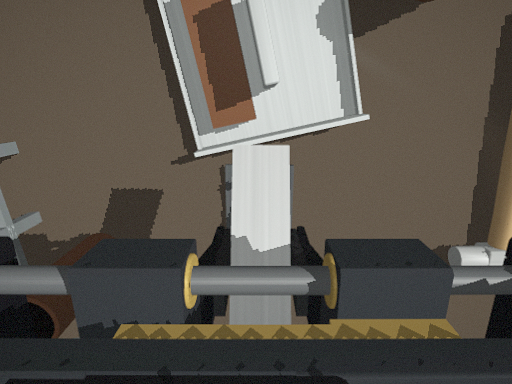

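Tube held at (230–290,145–), with the tray's empty half at (250–360, 0–130). Moving over the empty half.

Request:
servo_tool --plan '[[[0.02,0.022,0.008,0,-0.04],[0.02,0.05,0.017,0,-0.08],[0.02,0.08,0.027,0,-0.12],[0.02,0.108,0.036,0,-0.16],[0.02,0.128,0.043,0,-0.2],[0.02,0.1357,0.0456,0.01,-0.213],[0.02,0.1357,0.0456,0.02,-0.213],[0.02,0.1357,0.0456,0.03,-0.213],[0.02,0.1357,0.0456,0.03,-0.213]]]'

```text
time_s: 5.87
tool_pos: [0.4566, 0.2383, 0.1243]
tool_rot: [-179.6, -0.4, -174.1]
force: [-0.3, -0.4, -2.3]
grip_width: 0.0303
```

Request:
servo_tool --plan '[[[0.02,0,0.003,0.015,0],[0.02,0,0.003,0.04,0],[0.02,0,0.003,0.06,0],[0.02,0,0.003,0.075,0],[0.02,0,0.003,0.082,0],[0.02,0,0.003,0.086,0],[0.02,0,0.003,0.089,0],[0.02,0,0.003,0.092,0],[0.02,0,0.003,0.095,0]]]' --force 10

```text
time_s: 6.62
tool_pos: [0.4583, 0.241, 0.0309]
tool_rot: [-179.7, -0.1, -174.2]
force: [2.6, -0.8, 2.6]
grip_width: 0.0299
```

Request:
servo_tool --plan '[[[0.02,0,0,0.003,0],[0.02,0,0,0.006,0],[0.02,0,0,0.009,0],[0.02,0,0,0.012,0],[0.02,0,0,0.014,0]]]'

```text
time_s: 7.03
tool_pos: [0.458, 0.2412, 0.0165]
tool_rot: [-179.7, -0.2, -174.2]
force: [1.1, 0.3, 0.8]
grip_width: 0.0298
```

Request:
servo_tool --plan '[[[0.02,0,0,0.001,0],[0.036,0,0,0.0005,0],[0.036,0,0,0.0005,0],[0.036,0,0,0.0005,0],[0.036,0,-0.001,0,0],[0.036,0,-0.001,-0.01,0],[0.036,0,-0.001,-0.03,0],[0.036,0,0,-0.055,0],[0.06,0,0,-0.085,0],[0.087,0,0,-0.115,0],[0.087,0,0,-0.135,0],[0.087,0,0,-0.135,0]]]'

```text
time_s: 8.03
tool_pos: [0.4611, 0.2436, 0.1576]
tool_rot: [-180.0, 0.3, -174.2]
force: [0.5, 0.3, -0.1]
grip_width: 0.0552
```

```bash
python3 - <<'E'
from h import *
o=readout.get_obs();print(o['time_s'],o['tool_pos'],o['tool_rot'],o['force'],o['grip_width'])
c=cam('top');W=world(c)
x,y,z=[W[...,i] for i in range(3)]
def rect(m): q=W[m]; print(len(q),cv2.minAreaRect((q[:,:2]*1000).astype(np.float32)))
# rack front edges, from c.npz first views
d=np.load('c.npz')
for n in 'st':
    W0=d[n];x,y,z=[W0[...,i] for i in range(3)]
    lip=(z>.040)&(z<.051)&(x>.49)&(x<.59)&(y<-.02)&(y>-.32)
    q=W0[lip]; 
    if len(q)<50: print(n,'nolip'); continue
    for lo in np.arange(.515,.60,.02):
        s=q[(q[:,0]>lo)&(q[:,0]<lo+.02)]
        if len(s)>5: print(n,round(lo,3),len(s),s[:,1].min().round(4),s[:,1].max().round(4))
    for lo in np.arange(-.27,-.07,.04):
        s=q[(q[:,1]>lo)&(q[:,1]<lo+.04)]
        if len(s)>5: print(n,'y',round(lo,3),s[:,0].min().round(4))
    for lo in (-.3,-.26,-.22,-.18,-.14,-.10):
        s=W0[(z>.14)&(z<.26)&(y>lo)&(y<lo+.04)&(x>.5)&(x<.8)]
        if len(s)>5: print(n,'up',lo,s[:,0].min().round(4))
    post=(z>.2)&(z<.25)&(x>.55)&(x<.85)&(y<-.02)&(y>-.32)
    for a,b in((-.32,-.22),(-.12,-.02)):
        s=W0[post&(y>a)&(y<b)]; 
        if len(s): print(n,'post',len(s),cv2.minAreaRect((s[:,:2]*1000).astype(np.float32)))
c=cam('wrist'); save(c,'w3.png')
E
```

```text
8.0333 [0.46112213 0.24358293 0.15758394] [-179.95629964    0.32780204 -174.18936478] [ 0.53993982  0.31142991 -0.11763633] 0.055159574787587574
s 0.515 35 -0.0958 -0.0624
s 0.535 21 -0.0871 -0.0618
s 0.555 40 -0.0993 -0.0613
s 0.575 24 -0.099 -0.0617
s y -0.11 0.5188
s up -0.3 0.5993
s up -0.26 0.6008
s up -0.22 0.5997
s up -0.18 0.5987
s up -0.14 0.5978
s up -0.1 0.597
s post 738 ((690.1875610351562, -274.5819091796875), (181.68081665039062, 15.78831958770752), 0.7860146760940552)
s post 706 ((687.94091796875, -67.02886199951172), (181.7644805908203, 13.551499366760254), 0.1917373239994049)
t 0.515 303 -0.2835 -0.0652
t 0.535 396 -0.2831 -0.0659
t 0.555 396 -0.2841 -0.0633
t 0.575 278 -0.2822 -0.0637
t y -0.27 0.5229
t y -0.23 0.5217
t y -0.19 0.5213
t y -0.15 0.5203
t y -0.11 0.5198
t up -0.3 0.6002
t up -0.26 0.602
t up -0.22 0.6014
t up -0.18 0.6002
t up -0.14 0.6
t up -0.1 0.5996
t post 347 ((691.006591796875, -274.377685546875), (181.557373046875, 12.53136157989502), 0.16550271213054657)
t post 289 ((688.5432739257812, -67.83168029785156), (177.71653747558594, 12.310724258422852), 0.6643450856208801)
```

View pics/w3.png

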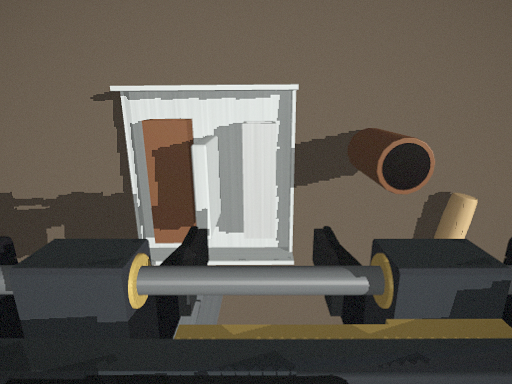

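Tube flat in the empty half (243–276,122–238), flatbox still in place. Now grip the plate.

Request:
servo_tool --plan '[[[0.05,0.002,-0.015,0,0],[0.05,0.004,-0.035,0,0],[0.05,0.004,-0.0485,0,-0.005],[0.05,0.004,-0.0485,0.01,-0.005],[0.05,0.004,-0.0485,0.03,-0.005],[0.05,0.004,-0.0485,0.06,-0.005],[0.05,0.004,-0.0485,0.09,-0.005],[0.05,0.004,-0.0485,0.108,-0.005],[0.05,0.004,-0.0485,0.1126,-0.005],[0.05,0.004,-0.0485,0.1126,-0.005]]]'

```text
time_s: 8.97
tool_pos: [0.4575, 0.1921, 0.0381]
tool_rot: [-179.7, -0.3, -173.9]
force: [-0.8, -0.8, 0.8]
grip_width: 0.0504
```

Request:
servo_tool --plan '[[[0.05,-0.0045,0.0024,-0.004,0],[0.05,-0.0045,0.0024,-0.004,0],[0.0,-0.0045,0.0024,-0.004,0],[0.0,-0.0045,0.0024,-0.004,0],[0.0,-0.0045,0.0024,-0.004,0],[0.0,-0.0045,0.0024,-0.004,0],[0.0,-0.0045,0.0024,-0.004,0],[0.0,-0.0045,0.0024,-0.004,0],[0.0,-0.0045,0.0024,-0.004,0],[0.0,-0.0045,0.0024,-0.004,0],[0.0,-0.0045,0.0024,-0.004,0],[0.0,-0.0045,0.0024,-0.004,0]]]' --force 50

```text
time_s: 9.97
tool_pos: [0.4617, 0.195, 0.0421]
tool_rot: [-179.7, -0.3, -173.9]
force: [-0.5, -0.5, 0.5]
grip_width: 0.012
```

Request:
servo_tool --plan '[[[0.0,0,0,-0.003,0],[0.0,0,0,-0.008,0],[0.0,0,0,-0.016,0],[0.0,0,0,-0.027,0],[0.0,0,0,-0.042,0],[0.0,0,0,-0.057,0],[0.0,0,0,-0.072,0],[0.0,0,0,-0.084,0],[0.0,0,0,-0.09,0],[0.0,0,0,-0.09,0]]]' --force 60

```text
time_s: 10.8
tool_pos: [0.4633, 0.1961, 0.1342]
tool_rot: [-179.7, -0.1, -173.9]
force: [1.3, 0.8, -7.2]
grip_width: 0.0115
```

```bash
python3 - <<'E'
from h import *
o=readout.get_obs();print(o['time_s'],o['tool_pos'],o['tool_rot'],o['force'],o['wrist_torque'],o['grip_width'])
c=cam('scene');W=world(c);x,y,z=[W[...,i] for i in range(3)]
hsv=cv2.cvtColor(c['image'],cv2.COLOR_RGB2HSV)
# floor / walls levelness: near end wall tops & far
for nm,m in dict(far=(x>.53)&(x<.57)&(y>.1)&(y<.3)&(z>.115)&(z<.14)&(hsv[...,1]<60),near=(x>.36)&(x<.39)&(y>.1)&(y<.3)&(z>.1)&(z<.14)&(hsv[...,1]<60)).items():
    q=W[m]; print(nm,len(q), q.mean(0) if len(q) else '', np.percentile(q[:,2],[5,95]) if len(q) else '')
save(c,'s2.png',(230,130,420,300),3)
E
```

```text
10.8 [0.46331008 0.19611338 0.1341521 ] [-1.79742422e+02 -1.36749076e-01 -1.73907273e+02] [ 1.33421775  0.80914221 -7.19649633] [ 0.05864816 -0.04704928  0.02695618] 0.011476359808003945
far 340 [0.54637871 0.20330113 0.12284992] [0.11585229 0.12835641]
near 177 [0.38277678 0.17857569 0.10988306] [0.10131978 0.12101701]
```

View pics/s2.png

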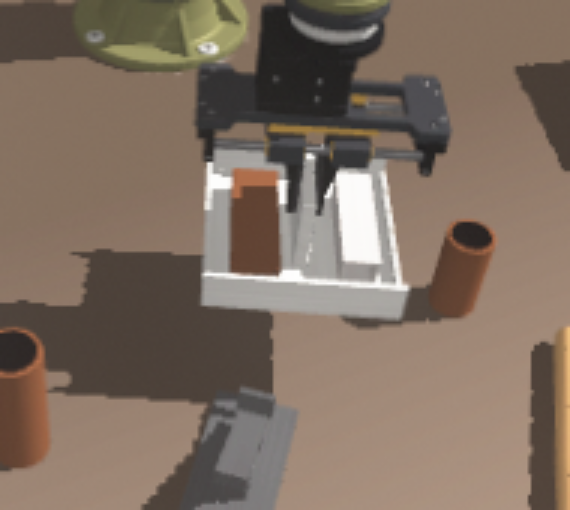

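Lifted level, both pieces inside. Carry to in front of the rack.

Request:
servo_tool --plan '[[[0.0,0,-0.005,0,0],[0.0,0.001,-0.014,0,0.01],[0.0,0.001,-0.028,0,0.02],[0.0,0.002,-0.046,0,0.03],[0.0,0.003,-0.068,0,0.04],[0.0,0.004,-0.092,0,0.05],[0.0,0.005,-0.118,0,0.06],[0.0,0.006,-0.144,0,0.07],[0.0,0.006,-0.17,0,0.08],[0.0,0.007,-0.192,0,0.093],[0.0,0.008,-0.208,0,0.093],[0.0,0.008,-0.216,0,0.093]]]'

```text
time_s: 11.85
tool_pos: [0.4766, -0.0251, 0.1338]
tool_rot: [-179.6, -0.3, -179.6]
force: [-0.4, -0.2, -7.6]
grip_width: 0.0114
```

Request:
servo_tool --plan '[[[0.0,-0.001,-0.008,0,-0.006],[0.0,-0.003,-0.022,0,-0.006],[0.0,-0.005,-0.044,0,-0.006],[0.0,-0.007,-0.068,0,-0.006],[0.0,-0.009,-0.092,0,-0.006],[0.0,-0.011,-0.116,0,-0.006],[0.0,-0.012,-0.134,0,-0.006],[0.0,-0.0124,-0.144,0,-0.006],[0.0,-0.0124,-0.148,0,-0.006],[0.0,-0.0124,-0.148,0,-0.006],[0.0,-0.0124,-0.148,0,-0.006]]]'

```text
time_s: 12.77
tool_pos: [0.4899, -0.1717, 0.1346]
tool_rot: [-179.7, -0.3, -179.2]
force: [-0.5, 0.3, -7.7]
grip_width: 0.0112
```

```bash
python3 - <<'E'
from h import *
o=readout.get_obs();print(o['time_s'],o['tool_pos'],o['tool_rot'],o['force'],o['wrist_torque'],o['grip_width'])
c=cam('wrist');W=world(c);x,y,z=[W[...,i] for i in range(3)]
save(c,'w4.png')
E
```

```text
12.7667 [ 0.48990507 -0.17169142  0.13455899] [-179.66374545   -0.29674355 -179.20818498] [-0.49185614  0.30306417 -7.65375782] [ 0.09147741 -0.00378536  0.01408227] 0.011179579764613833
```

View pics/w4.png

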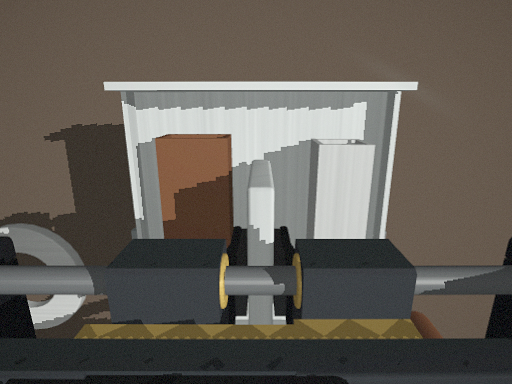

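Request:
servo_tool --plan '[[[0.0,0,-0.001,0.008,0],[0.0,0,-0.001,0.02,0],[0.0,0,-0.001,0.032,0],[0.0,0,-0.001,0.039,0],[0.0,0,-0.001,0.0405,0],[0.0,0,-0.001,0.0405,0]]]'

```text
time_s: 13.32
tool_pos: [0.4889, -0.1722, 0.0928]
tool_rot: [-179.7, -0.4, -179.1]
force: [0.1, -0.6, -7.4]
grip_width: 0.0116
```

```bash
python3 - <<'E'
from h import *
o=readout.get_obs();print(o['time_s'],o['tool_pos'],o['tool_rot'],o['force'],o['grip_width'])
c=cam('top');W=world(c);x,y,z=[W[...,i] for i in range(3)]
d=W
for nm,m in dict(trayside=(x>.44)&(x<.60)&(z>.060)&(z<.1)&(y<-.05)&(y>-.30)).items():
    for a in np.arange(.42,.60,.02):
        s=W[m&(x>a)&(x<a+.02)]
        if len(s)>5: print(round(a,2),len(s),s[:,1].min().round(4),s[:,1].max().round(4),s[:,2].min().round(3))
E
```

```text
13.3167 [ 0.48893805 -0.17223808  0.0927979 ] [-179.67461516   -0.43731873 -179.14531046] [ 0.12784245 -0.61905125 -7.43149435] 0.01156955951153315
0.44 78 -0.1496 -0.0928 0.06
0.46 36 -0.1417 -0.0932 0.061
0.48 20 -0.1388 -0.1227 0.082
0.5 43 -0.1457 -0.1208 0.06
0.52 18 -0.1398 -0.0676 0.067
0.54 31 -0.1407 -0.0677 0.061
0.56 101 -0.1798 -0.0719 0.06
0.58 14 -0.0853 -0.0686 0.064
```

Request:
servo_tool --plan '[[[0.0,-0.004,0,0,0],[0.0,-0.012,0,0,0],[0.0,-0.021,0,0,0],[0.0,-0.03,0,0,0],[0.0,-0.039,0,0,0],[0.0,-0.048,0,0,0],[0.0,-0.057,0,0,0],[0.0,-0.063,0,0,0],[0.0,-0.066,0,0,0],[0.0,-0.066,0,0,0]]]'

```text
time_s: 14.2
tool_pos: [0.5564, -0.1714, 0.0931]
tool_rot: [-179.6, -0.3, -179.1]
force: [0.2, 0.1, -8.0]
grip_width: 0.0117
```

Request:
servo_tool --plan '[[[0.0,0,0,0.002,0],[0.0,0,0,0.004,0],[0.0,0,0,0.0055,0],[0.0,0,0,0.0065,0],[0.0,0,0,0.0065,0]]]'

```text
time_s: 14.62
tool_pos: [0.556, -0.1716, 0.0871]
tool_rot: [-179.7, -0.4, -179.2]
force: [-2.7, -0.1, -1.7]
grip_width: 0.0115
```

Request:
servo_tool --plan '[[[0.0,0,0,0.0012,0],[0.035,0,0,0.001,0],[0.035,0,0,0.001,0],[0.035,0,0,0.001,0],[0.035,0,0,0.001,0],[0.035,0,0,-0.01,0],[0.035,0.005,0,-0.03,0],[0.035,0.015,0,-0.055,0],[0.035,0.04,0,-0.08,0],[0.035,0.075,0,-0.1,0],[0.0,0.11,0,-0.12,0],[0.0,0.13,0,-0.14,0]]]'

```text
time_s: 15.62
tool_pos: [0.4238, -0.1736, 0.2295]
tool_rot: [-179.7, -0.4, -179.3]
force: [1.0, 0.3, 0.1]
grip_width: 0.0281
```

```bash
python3 - <<'E'
from h import *
o=readout.get_obs();print(o['time_s'],o['qpos'],o['tool_pos'],o['tool_rot'],o['force'],o['grip_width'])
c=cam('scene'); save(c,'s3.png',(60,150,320,320),3)
c=cam('top');W=world(c);x,y,z=[W[...,i] for i in range(3)]
q=W[(x>.42)&(x<.56)&(z>.07)&(z<.09)&(y<-.06)&(y>-.28)]
print(len(q),cv2.minAreaRect((q[:,:2]*1000).astype(np.float32)))
q=W[(x>.45)&(x<.61)&(z>.11)&(z<.13)&(y<-.1)&(y>-.24)]
print('plate',len(q),cv2.minAreaRect((q[:,:2]*1000).astype(np.float32)))
E
```

```text
15.6167 [-12.75206783  -7.08978167  29.17910329 109.16778339   3.94386832
  77.31293099 106.09298271] [ 0.42379422 -0.17363635  0.22945721] [-179.69368334   -0.35847253 -179.26454765] [0.95760361 0.34664409 0.08589677] 0.02805149235488801
445 ((514.8154907226562, -151.11431884765625), (89.51327514648438, 160.00515747070312), 1.201187014579773)
plate 122 ((555.5778198242188, -171.56979370117188), (79.51380157470703, 12.664530754089355), 1.2105833292007446)
```

View pics/s3.png

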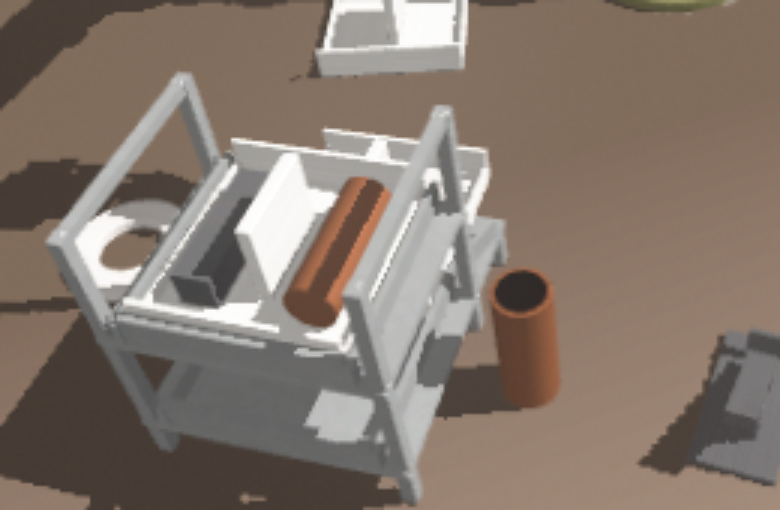

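Tray rests on the lip, its front in the bay and level. Now I need the gripper to lean back for the final push, so I move clear and high and test what the arm does at its reach limit.

Request:
servo_tool --plan '[[[0.0,-0.01,0.012,-0.035,0],[0.0,-0.03,0.026,-0.07,0],[0.0,-0.052,0.04,-0.1,0],[0.0,-0.078,0.055,-0.125,0],[0.0,-0.106,0.072,-0.14,0],[0.0,-0.134,0.09,-0.15,0],[0.0,-0.164,0.108,-0.15,0],[0.0,-0.196,0.128,-0.15,0],[0.0,-0.23,0.15,-0.15,0],[0.0,-0.266,0.17,-0.15,0],[0.0,-0.305,0.17,-0.15,0],[0.0,-0.345,0.17,-0.15,0]]]'

```text
time_s: 16.72
tool_pos: [0.7708, 0.0046, 0.3815]
tool_rot: [-179.8, 0.1, -179.0]
force: [1.3, 0.0, 0.5]
grip_width: 0.0004
```

Request:
servo_tool --plan '[[[0.0,-0.04,0,0,0],[0.0,-0.08,0,0,0],[0.0,-0.12,0,0,0],[0.0,-0.16,0,0,0],[0.0,-0.2,0,0,0],[0.0,-0.24,0,0,0],[0.0,-0.25,0,0,0],[0.0,-0.25,0,0,0]]]'

```text
time_s: 17.38
tool_pos: [0.8595, 0.0039, 0.3606]
tool_rot: [179.9, 0.6, -178.8]
force: [-0.8, -28.5, 3.4]
grip_width: 0.0006
```

```bash
python3 - <<'E'
from h import *
o=readout.get_obs();print(o['time_s'],o['qpos'].round(1),o['tool_pos'],o['tool_rot'].round(1),o['grip_width'])
E
```

```text
17.3833 [ -3.4  60.7  71.2   3.3 -69.6 117.6  91.3] [0.85952642 0.00386532 0.36057933] [ 179.9    0.6 -178.8] 0.0006331151194882774
```

Request:
servo_tool --plan '[[[0.0,-0.06,0,-0.01,0],[0.0,-0.06,0,-0.01,0],[0.0,-0.06,0,-0.01,0]]]'

```text
time_s: 17.63
tool_pos: [0.8595, 0.0042, 0.3612]
tool_rot: [-179.9, 0.6, -178.8]
force: [-1.1, -0.4, 0.2]
grip_width: 0.0003
```

```bash
python3 - <<'E'
from h import *
o=readout.get_obs();print(o['time_s'],o['qpos'].round(3),o['tool_pos'],o['tool_rot'].round(2),o['force'],o['effort'].round(1))
E
```

```text
17.6333 [ -3.464  60.687  71.117   3.272 -69.359 117.598  91.278] [0.85945351 0.00421613 0.36115482] [-179.93    0.61 -178.8 ] [-1.06520683 -0.39457541  0.20810296] [  0.  -75.6   1.7  -9.8  -0.   -0.    0. ]
```

Request:
servo_tool --plan '[[[0.0,0.03,0,0,0],[0.0,0.06,0,0,0],[0.0,0.1,0,-0.01,0],[0.0,0.14,0,-0.02,0],[0.0,0.18,0,-0.04,0],[0.0,0.21,0,-0.07,0],[0.0,0.24,0,-0.1,0],[0.0,0.24,0,-0.14,0],[0.0,0.24,0,-0.18,0],[0.0,0.24,0,-0.22,0],[0.0,0.24,0,-0.26,0],[0.0,0.24,0,-0.3,0]]]'

```text
time_s: 18.63
tool_pos: [0.6223, -0.0069, 0.5487]
tool_rot: [179.9, -0.3, -179.0]
force: [1.4, 0.1, -1.7]
grip_width: 0.0006
```

```bash
python3 - <<'E'
from h import *
o=readout.get_obs();print(o['time_s'],o['qpos'].round(1),o['tool_pos'],o['tool_rot'].round(2))
E
```

```text
18.6333 [-23.4  23.   40.4  43.8 -16.6 117.6  97.9] [ 0.62225273 -0.00685092  0.54868517] [ 179.94   -0.34 -179.04]
```

Request:
servo_tool --plan '[[[0.0,0,0,-0.04,0],[0.0,0,0,-0.08,0],[0.0,0,0,-0.12,0],[0.0,0,0,-0.16,0],[0.0,0,0,-0.2,0],[0.0,0,0,-0.24,0],[0.0,0,0,-0.28,0],[0.0,0,0,-0.32,0]]]'

```text
time_s: 19.3
tool_pos: [0.5835, -0.0072, 0.5919]
tool_rot: [-179.9, 2.7, -179.1]
force: [-1.0, 0.2, 0.8]
grip_width: 0.0002
```

```bash
python3 - <<'E'
from h import *
o=readout.get_obs();print(o['time_s'],o['qpos'].round(1),o['tool_pos'],o['tool_rot'].round(2))
E
```

```text
19.3 [-11.3  15.3  14.7  44.9  -4.4 117.6  91.5] [ 0.58347681 -0.0071582   0.59185512] [-179.92    2.67 -179.14]
```

Request:
servo_tool --plan '[[[0.0,0,0,-1.0,0],[0.0,0,0,-1.0,0],[0.0,0,0,-1.0,0],[0.0,0,0,-1.0,0],[0.0,0,0,-1.0,0]]]'

```text
time_s: 19.72
tool_pos: [0.5447, -0.0063, 0.627]
tool_rot: [-179.9, 5.8, -179.1]
force: [0.1, -0.4, 0.1]
grip_width: 0.0005
```

Request:
servo_tool --plan '[[[0.0,-0.2,0,-1.0,0],[0.0,-0.2,0,-1.0,0],[0.0,-0.2,0,-1.0,0],[0.0,-0.2,0,-1.0,0],[0.0,-0.2,0,-1.0,0]]]'

```text
time_s: 20.13
tool_pos: [0.5415, -0.0052, 0.6529]
tool_rot: [-179.8, 8.8, -179.1]
force: [0.6, 0.5, -0.4]
grip_width: 0.0005
```

```bash
python3 - <<'E'
from h import *
o=readout.get_obs();print(o['time_s'],o['qpos'].round(1),o['tool_pos'],o['tool_rot'].round(2))
E
```

```text
20.1333 [-19.4   8.8  22.5  45.4  -4.1 117.6  91.3] [ 0.54151533 -0.00515578  0.65287589] [-179.78    8.84 -179.12]
```

Request:
servo_tool --plan '[[[0.0,-0.3,0,-1.0,0],[0.0,-0.3,0,-1.0,0],[0.0,-0.3,0,-1.0,0],[0.0,-0.3,0,-1.0,0]]]'

```text
time_s: 20.47
tool_pos: [0.5455, -0.0043, 0.6777]
tool_rot: [-179.7, 11.9, -179.1]
force: [0.0, -0.4, -0.1]
grip_width: 0.0006
```

Request:
servo_tool --plan '[[[0.0,-0.3,0,-1.0,0],[0.0,-0.3,0,-1.0,0],[0.0,-0.3,0,-1.0,0],[0.0,-0.3,0,-1.0,0]]]'

```text
time_s: 20.8
tool_pos: [0.5414, -0.0034, 0.7036]
tool_rot: [-179.6, 14.9, -179.1]
force: [-0.1, -0.4, -0.2]
grip_width: 0.0001
```

Request:
servo_tool --plan '[[[0.0,-0.3,0,-1.0,0],[0.0,-0.3,0,-1.0,0],[0.0,-0.3,0,-1.0,0],[0.0,-0.3,0,-1.0,0]]]'

```text
time_s: 21.13
tool_pos: [0.5313, -0.0026, 0.7301]
tool_rot: [-179.6, 18.0, -179.1]
force: [-0.4, -0.7, -0.3]
grip_width: 0.0003
```

Request:
servo_tool --plan '[[[0.0,-0.3,0,-1.0,0],[0.0,-0.3,0,-1.0,0],[0.0,-0.3,0,-1.0,0],[0.0,-0.3,0,-1.0,0]]]'

```text
time_s: 21.47
tool_pos: [0.5166, -0.0017, 0.7561]
tool_rot: [-179.6, 20.9, -179.1]
force: [-0.2, -0.3, -0.1]
grip_width: 0.0002
```

Request:
servo_tool --plan '[[[0.0,-0.3,0,-1.0,0],[0.0,-0.3,0,-1.0,0],[0.0,-0.3,0,-1.0,0],[0.0,-0.3,0,-1.0,0]]]'

```text
time_s: 21.8
tool_pos: [0.4982, -0.0014, 0.7817]
tool_rot: [-179.6, 23.9, -179.1]
force: [-0.2, 0.3, 0.3]
grip_width: 0.0006
```

```bash
python3 - <<'E'
from h import *
o=readout.get_obs();print(o['time_s'],o['qpos'].round(1),o['tool_pos'],o['tool_rot'].round(2))
E
```

```text
21.8 [-44.5   3.3  47.1  36.2  -3.6 117.6  90.5] [ 0.49824818 -0.00138167  0.7816777 ] [-179.56   23.92 -179.12]
```

Excellent: 3° of lean per call. Four more for about 36°.

Request:
servo_tool --plan '[[[0.0,-0.3,0,-1.0,0],[0.0,-0.3,0,-1.0,0],[0.0,-0.3,0,-1.0,0],[0.0,-0.3,0,-1.0,0]]]'

```text
time_s: 22.13
tool_pos: [0.4816, 0.0014, 0.8064]
tool_rot: [-179.6, 26.9, -178.7]
force: [1.5, -74.6, 3.8]
grip_width: 0.0006
```

Request:
servo_tool --plan '[[[0.0,-0.3,0,-1.0,0],[0.0,-0.3,0,-1.0,0],[0.0,-0.3,0,-1.0,0],[0.0,-0.3,0,-1.0,0]]]'

```text
time_s: 22.47
tool_pos: [0.4813, 0.002, 0.8302]
tool_rot: [-179.7, 29.9, -178.2]
force: [-0.8, 2.4, -0.3]
grip_width: 0.0003
```

Request:
servo_tool --plan '[[[0.0,-0.3,0,-1.0,0],[0.0,-0.3,0,-1.0,0],[0.0,-0.3,0,-1.0,0],[0.0,-0.3,0,-1.0,0]]]'

```text
time_s: 22.8
tool_pos: [0.4744, -0.0033, 0.8525]
tool_rot: [-179.7, 32.7, -178.2]
force: [0.1, 0.2, -0.5]
grip_width: 0.0004
```

Request:
servo_tool --plan '[[[0.0,-0.3,0,-1.0,0],[0.0,-0.3,0,-1.0,0],[0.0,-0.3,0,-1.0,0],[0.0,-0.3,0,-1.0,0]]]'

```text
time_s: 23.13
tool_pos: [0.4682, 0.0017, 0.8735]
tool_rot: [-179.4, 35.3, -176.8]
force: [-1.0, 5.6, 1.6]
grip_width: 0.0005
```

```bash
python3 - <<'E'
from h import *
from scipy.spatial.transform import Rotation as R
o=readout.get_obs();print(o['time_s'],o['qpos'].round(1),o['tool_pos'],o['tool_rot'].round(2))
M=R.from_euler('xyz',o['tool_rot'],degrees=True).as_matrix(); print(M.round(3))
print('to (.40,-.1745,.16):',M.T@(np.array([.40,-.1745,.16])-o['tool_pos']))
E
```

```text
23.1333 [-64.4   2.6  71.   26.1  -7.9 117.6  92.9] [0.46823536 0.00174347 0.87354711] [-179.4    35.35 -176.82]
[[-0.814 -0.049  0.578]
 [-0.045  0.999  0.022]
 [-0.579 -0.009 -0.816]]
to (.40,-.1745,.16): [ 0.47635869 -0.16652964  0.53871846]
```

```bash
cat >> h.py <<'E'
from scipy.spatial.transform import Rotation as R
def go(*pts):
    o=readout.get_obs(); M=R.from_euler('xyz',o['tool_rot'],degrees=True).as_matrix()
    for p in pts: print(p,(M.T@(np.array(p)-o['tool_pos'])).round(4))
E
python3 - <<'E'
from h import *
go((.46,-.05,.55),(.46,-.12,.40),(.46,-.173,.25))
E
```

```text
(0.46, -0.05, 0.55) [ 0.1962 -0.0485  0.258 ]
(0.46, -0.12, 0.4) [ 0.2862 -0.1171  0.3788]
(0.46, -0.173, 0.25) [ 0.3754 -0.1688  0.5   ]
```

Request:
servo_tool --plan '[[[0.0,0.01,-0.002,0.013,0],[0.0,0.028,-0.006,0.036,0],[0.0,0.048,-0.011,0.062,0.01],[0.0,0.068,-0.016,0.089,0.02],[0.0,0.088,-0.022,0.116,0.03],[0.0,0.108,-0.028,0.142,0.04],[0.0,0.128,-0.034,0.168,0.04],[0.0,0.148,-0.04,0.194,0.04],[0.0,0.168,-0.044,0.22,0.04],[0.0,0.184,-0.047,0.242,0.04],[0.0,0.196,-0.0485,0.258,0.04],[0.0,0.2,-0.05,0.264,0.04]]]'

```text
time_s: 24.13
tool_pos: [0.4658, -0.0333, 0.7191]
tool_rot: [179.2, 34.8, -179.0]
force: [-0.8, 0.8, 0.3]
grip_width: 0.0002
```

```bash
python3 - <<'E'
from h import *
o=readout.get_obs();print(o['qpos'].round(1),o['tool_pos'],o['tool_rot'].round(2))
go((.46,-.12,.40),(.46,-.173,.25))
E
```

```text
[  9.7 -17.2  -3.4  67.8  -5.9  94.7  95.1] [ 0.46576115 -0.03331098  0.71905082] [ 179.23   34.84 -178.98]
(0.46, -0.12, 0.4) [ 0.1883 -0.09    0.2565]
(0.46, -0.173, 0.25) [ 0.2747 -0.1447  0.3784]
```

```bash
python3 - <<'E'
from h import *
go((.55,-.06,.5),(.54,-.12,.36),(.50,-.17,.25))
E
```

```text
(0.55, -0.06, 0.5) [ 0.0564 -0.0313  0.2272]
(0.54, -0.12, 0.36) [ 0.1455 -0.0925  0.335 ]
(0.5, -0.17, 0.25) [ 0.2418 -0.1427  0.4013]
```

Request:
servo_tool --plan '[[[0.0,0.0,-0.003,0.03,0],[0.0,0.01,-0.008,0.065,0],[0.0,0.02,-0.014,0.1,0],[0.0,0.032,-0.02,0.14,0],[0.0,0.044,-0.026,0.18,0],[0.0,0.056,-0.031,0.215,0],[0.0,0.075,-0.042,0.24,0],[0.0,0.095,-0.056,0.265,0],[0.0,0.115,-0.07,0.29,0],[0.0,0.13,-0.082,0.315,0],[0.0,0.1455,-0.0925,0.335,0],[0.0,0.1455,-0.0925,0.335,0]]]'

```text
time_s: 25.13
tool_pos: [0.5495, -0.1279, 0.3495]
tool_rot: [178.7, 33.5, -179.4]
force: [-0.7, 0.3, -1.9]
grip_width: 0.0001
```

```bash
python3 - <<'E'
from h import *
o=readout.get_obs();print(o['qpos'].round(1),o['tool_pos'],o['tool_rot'].round(2))
go((.50,-.172,.26),(.49,-.172,.20))
E
```

```text
[ 31.7 -17.2 -10.9 111.4 -19.4  55.5 118.2] [ 0.54950172 -0.12786368  0.34948407] [ 178.67   33.52 -179.4 ]
(0.5, -0.172, 0.26) [ 0.0911 -0.0447  0.046 ]
(0.49, -0.172, 0.2) [ 0.1325 -0.0456  0.0905]
```

Request:
servo_tool --plan '[[[0.0,0.012,-0.006,0.006,0],[0.0,0.03,-0.015,0.015,0],[0.0,0.05,-0.025,0.025,0],[0.0,0.07,-0.034,0.035,0],[0.0,0.085,-0.042,0.043,0],[0.0,0.0911,-0.0447,0.046,0],[0.0,0.0911,-0.0447,0.046,0],[0.0,0.0911,-0.0447,0.046,0]]]'

```text
time_s: 25.8
tool_pos: [0.5066, -0.1748, 0.2594]
tool_rot: [178.5, 33.4, -179.3]
force: [-0.3, 0.9, -0.2]
grip_width: 0.0006
```

```bash
python3 - <<'E'
from h import *
o=readout.get_obs();print(o['qpos'].round(1),o['tool_pos'],o['tool_rot'].round(2))
go((.49,-.172,.18),(.49,-.172,.10))
E
```

```text
[ 38.1 -17.3  -8.8 121.7 -26.5  49.2 133. ] [ 0.50662825 -0.17475553  0.25942575] [ 178.49   33.37 -179.32]
(0.49, -0.172, 0.18) [0.0575 0.0014 0.0573]
(0.49, -0.172, 0.1) [ 0.1015 -0.0003  0.124 ]
```

Request:
servo_tool --plan '[[[0.0,0.012,0,0.012,0],[0.0,0.028,0,0.028,0],[0.0,0.045,0.001,0.045,0],[0.0,0.0575,0.001,0.0573,0],[0.0,0.072,0.001,0.08,0],[0.0,0.085,0,0.1,0],[0.0,0.095,0,0.117,0],[0.0,0.095,0,0.117,0],[0.0,0.095,0,0.117,0]]]'

```text
time_s: 26.55
tool_pos: [0.4927, -0.1709, 0.1103]
tool_rot: [178.5, 33.4, -179.2]
force: [0.6, -0.7, 0.5]
grip_width: 0.0003
```

```bash
python3 - <<'E'
from h import *
o=readout.get_obs();print(o['qpos'].round(1),o['tool_pos'],o['tool_rot'].round(2))
go((.50,-.172,.10),(.595,-.1715,.10))
E
```

```text
[ 34.3  -9.5  -6.  134.3 -36.4  31.  147. ] [ 0.49268875 -0.17094592  0.11032542] [ 178.46   33.39 -179.23]
(0.5, -0.172, 0.1) [-0.0004 -0.0015  0.0126]
(0.595, -0.1715, 0.1) [-0.0797 -0.0037  0.0648]
```

Request:
servo_tool --plan '[[[0.0,0,-0.0015,0.01,0],[0.0,-0.004,-0.0015,0.0148,0],[0.0,-0.0095,-0.002,0.0185,0],[0.0,-0.017,-0.002,0.0235,0],[0.0,-0.0255,-0.002,0.029,0],[0.0,-0.034,-0.0025,0.0348,0],[0.0,-0.0425,-0.003,0.0402,0],[0.0,-0.051,-0.003,0.0458,0],[0.0,-0.0595,-0.003,0.0513,0],[0.0,-0.068,-0.0036,0.057,0],[0.0,-0.0735,-0.0036,0.0605,0],[0.0,-0.0755,-0.0036,0.062,0]]]'

```text
time_s: 27.55
tool_pos: [0.5915, -0.1718, 0.1021]
tool_rot: [178.5, 33.5, -179.2]
force: [-9.8, 1.4, 9.8]
grip_width: 0.0003
```

```bash
python3 - <<'E'
from h import *
o=readout.get_obs();print(o['qpos'].round(1),o['tool_pos'],o['tool_rot'].round(2),o['force'])
c=cam('scene'); save(c,'s4.png',(60,150,320,320),3)
c=cam('top');W=world(c);x,y,z=[W[...,i] for i in range(3)]
q=W[(x>.42)&(x<.60)&(z>.068)&(z<.09)&(y<-.06)&(y>-.28)]
print(len(q),cv2.minAreaRect((q[:,:2]*1000).astype(np.float32)))
go((.52,-.1725,.14),(.525,-.1725,.068))
E
```

```text
[ 31.1   2.6  -9.4 124.3 -31.8  25.8 138.7] [ 0.59153984 -0.17183765  0.10208869] [ 178.51   33.5  -179.17] [-9.81507752  1.39446348  9.84409771]
34 ((577.6439208984375, -108.5982666015625), (51.90796661376953, 81.75257873535156), 5.161236763000488)
(0.52, -0.1725, 0.14) [ 0.0387  0.0022 -0.0709]
(0.525, -0.1725, 0.068) [ 0.0743  0.0005 -0.0082]
```

View pics/s4.png

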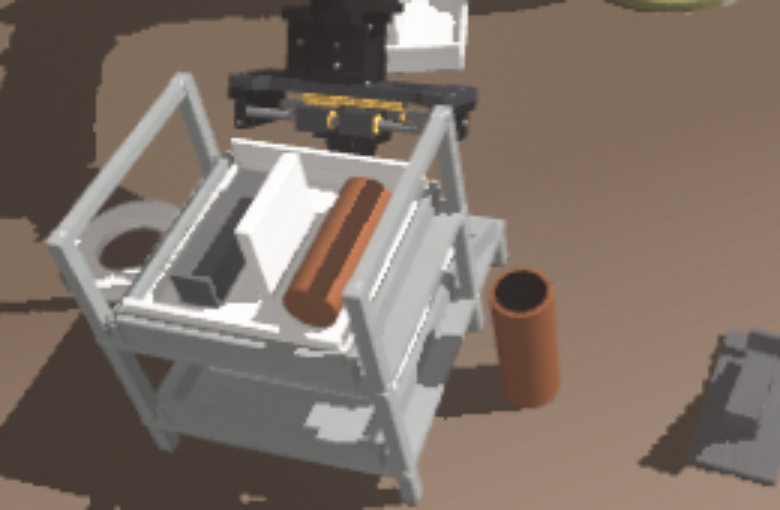

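Request:
servo_tool --plan '[[[0.0,0.002,0,-0.01,0],[0.0,0.004,0.001,-0.028,0],[0.0,0.008,0.001,-0.048,0],[0.0,0.02,0.002,-0.064,0],[0.0,0.036,0.002,-0.072,0],[0.0,0.05,0.002,-0.078,0],[0.0,0.055,0.002,-0.08,0],[0.0,0.055,0.002,-0.08,0]]]'

```text
time_s: 28.32
tool_pos: [0.5012, -0.1735, 0.1393]
tool_rot: [178.6, 33.6, -179.2]
force: [0.3, 0.5, 0.1]
grip_width: 0.0007
```

```bash
python3 - <<'E'
from h import *
o=readout.get_obs();print(o['qpos'].round(1),o['tool_pos'],o['tool_rot'].round(2),o['force'])
for n in('wrist','top'):
    c=cam(n);W=world(c);x,y,z=[W[...,i] for i in range(3)]
    q=W[(x>.50)&(x<.60)&(z>.073)&(z<.088)&(y<-.08)&(y>-.27)]
    if len(q)>20: print(n,len(q),cv2.minAreaRect((q[:,:2]*1000).astype(np.float32)),q.min(0))
go((.515,-.1725,.12),(.525,-.1725,.066),(.592,-.172,.066))
E
```

```text
[ 33.7 -11.1  -5.5 131.8 -33.1  34.1 142.8] [ 0.50119571 -0.17353602  0.13932364] [ 178.56   33.61 -179.22] [0.25352269 0.54545881 0.07914774]
wrist 2704 ((575.2874145507812, -172.2279052734375), (46.90666961669922, 160.26580810546875), 1.3066246509552002) [ 0.55058644 -0.25283494  0.07300339]
top 189 ((577.7533569335938, -172.470458984375), (45.71061325073242, 155.3026123046875), 1.0909390449523926) [ 0.55342922 -0.25050336  0.07308363]
(0.515, -0.1725, 0.12) [0.0005 0.0001 0.0233]
(0.525, -0.1725, 0.066) [ 0.0221 -0.0013  0.0737]
(0.592, -0.172, 0.066) [-0.0337 -0.0027  0.1108]
```

Request:
servo_tool --plan '[[[0.0,0.002,0,0.022,0],[0.0,0.01,0,0.045,0],[0.0,0.02,-0.001,0.065,0],[0.0,0.0245,-0.0013,0.077,0],[0.0,0.02,-0.0015,0.08,0],[0.0,0.013,-0.0017,0.0843,0],[0.0,0.006,-0.002,0.089,0],[0.0,-0.001,-0.002,0.0935,0],[0.0,-0.008,-0.0022,0.098,0],[0.0,-0.015,-0.0025,0.103,0],[0.0,-0.022,-0.0027,0.1075,0],[0.0,-0.026,-0.0027,0.11,0]]]'

```text
time_s: 29.42
tool_pos: [0.5864, -0.1723, 0.063]
tool_rot: [178.6, 33.7, -179.1]
force: [-3.9, -0.3, -0.1]
grip_width: 0.0004
```

```bash
python3 - <<'E'
from h import *
o=readout.get_obs();print(o['qpos'].round(1),o['tool_pos'],o['tool_rot'].round(2),o['force'])
go((.590,-.172,.063),(.595,-.172,.063),(.598,-.172,.063))
E
```

```text
[ 24.1   5.5  -2.  126.8 -40.3  21.4 147.9] [ 0.58640958 -0.172287    0.06299637] [ 178.6    33.68 -179.12] [-3.90761624 -0.34825653 -0.08410183]
(0.59, -0.172, 0.063) [-0.003   0.0002  0.002 ]
(0.595, -0.172, 0.063) [-0.0072  0.      0.0048]
(0.598, -0.172, 0.063) [-0.0096 -0.      0.0064]
```

Push the last few millimetres slowly, watching the force.

Request:
servo_tool --plan '[[[0.0,-0.0012,0,0.0008,0],[0.0,-0.0025,0,0.0016,0],[0.0,-0.0037,0,0.0025,0],[0.0,-0.005,0,0.0033,0],[0.0,-0.006,0,0.004,0]]]'

```text
time_s: 29.83
tool_pos: [0.5911, -0.1721, 0.0623]
tool_rot: [178.5, 33.5, -179.2]
force: [-27.9, 0.9, 19.0]
grip_width: 0.0008
```

Request:
servo_tool --plan '[[[0.0,-0.001,0,0.0007,0],[0.0,-0.002,0,0.0014,0],[0.0,-0.0025,0,0.0017,0]]]'

```text
time_s: 30.08
tool_pos: [0.5913, -0.1721, 0.0622]
tool_rot: [178.3, 33.3, -179.2]
force: [-32.1, 1.3, 24.2]
grip_width: 0.0005
```

Request:
servo_tool --plan '[[[0.0,0.006,0,-0.004,0],[0.0,0.015,0,-0.012,0],[0.0,0.025,0,-0.03,0],[0.0,0.03,0,-0.055,0],[0.0,0.03,0,-0.085,0],[0.0,0.03,0,-0.115,0],[0.0,0.03,0,-0.14,0],[0.0,0.03,0,-0.14,0]]]'

```text
time_s: 30.75
tool_pos: [0.4904, -0.1799, 0.1688]
tool_rot: [178.7, 33.8, -179.2]
force: [1.0, -1.6, -0.8]
grip_width: 0.0003
```

```bash
python3 - <<'E'
from h import *
o=readout.get_obs();print(o['time_s'],o['tool_pos'],o['force'])
for n in('wrist','top'):
    c=cam(n);W=world(c);x,y,z=[W[...,i] for i in range(3)]
    q=W[(x>.56)&(x<.70)&(z>.06)&(z<.085)&(y<-.10)&(y>-.24)]
    if len(q)>5: print(n,'nearwall',len(q),np.percentile(q[:,0],[1,5,50]).round(4),cv2.minAreaRect((q[:,:2]*1000).astype(np.float32)))
    q=W[(x>.56)&(x<.66)&(z>.136)&(z<.156)&(y<-.10)&(y>-.24)]
    if len(q)>5: print(n,'upper edge',len(q),np.percentile(q[:,0],[1,5,50]).round(4))
    if n=='wrist': save(c,'w5.png')
E
```

```text
30.75 [ 0.49037283 -0.17990686  0.16883008] [ 1.02182043 -1.56418571 -0.76273622]
wrist nearwall 2958 [0.5956 0.5961 0.5986] ((626.5650024414062, -169.42221069335938), (61.021724700927734, 139.81280517578125), 1.357277274131775)
top nearwall 113 [0.5984 0.5987 0.6015] ((602.0773315429688, -169.04983520507812), (6.278260707855225, 136.88555908203125), 1.6939482688903809)
top upper edge 499 [0.6008 0.6018 0.6276]
```

View pics/w5.png

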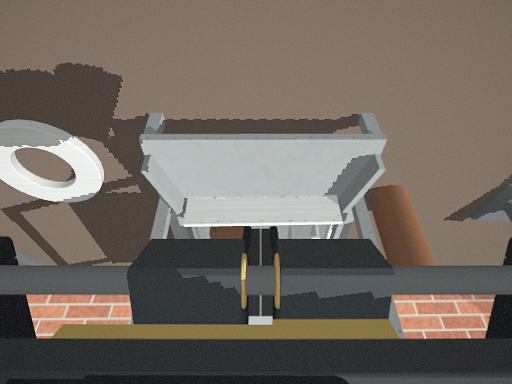

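```bash
python3 - <<'E'
from h import *
c=cam('wrist');W=world(c);x,y,z=[W[...,i] for i in range(3)]
c2=cam('top');V=world(c2)
for n,Q in(('wrist',W),('top',V)):
  x,y,z=[Q[...,i] for i in range(3)]
  for nm,zl,zh,xl,xh in(('wall',.074,.084,.57,.64),('lipfront',.038,.05,.5,.56),('uppershelf',.138,.15,.58,.64)):
    e=[]
    for a in np.arange(-.25,-.09,.02):
        s=Q[(y>a)&(y<a+.02)&(z>zl)&(z<zh)&(x>xl)&(x<xh)]
        e.append(round(s[:,0].min()*1000,1) if len(s)>1 else None)
    print(n,nm,e)
E
```

```text
wrist wall [np.float64(598.5), np.float64(598.2), np.float64(597.1), np.float64(596.9), np.float64(595.9), np.float64(595.6), np.float64(594.8), np.float64(594.4)]
wrist lipfront [np.float64(519.0), np.float64(518.7), np.float64(518.5), np.float64(518.5), np.float64(517.8), np.float64(517.6), np.float64(517.6), np.float64(517.0)]
wrist uppershelf [None, None, None, None, None, None, None, None]
top wall [np.float64(602.3), np.float64(601.3), np.float64(600.6), np.float64(600.5), np.float64(599.6), np.float64(599.2), np.float64(598.2), np.float64(597.8)]
top lipfront [np.float64(523.5), np.float64(521.5), np.float64(521.6), np.float64(521.4), np.float64(521.9), np.float64(522.3), np.float64(520.0), np.float64(520.3)]
top uppershelf [np.float64(601.9), np.float64(602.2), np.float64(602.5), np.float64(600.8), np.float64(601.2), np.float64(600.6), np.float64(601.2), np.float64(601.4)]
```

The tray is against the stop but about 0.8° skew, with its left side about 2.5 mm proud. I'll nudge that corner to square it.

```bash
python3 - <<'E'
from h import *
go((.50,-.117,.15),(.545,-.117,.07),(.575,-.117,.063),(.590,-.117,.063))
E
```

```text
(0.5, -0.117, 0.15) [-0.003   0.0595  0.0181]
(0.545, -0.117, 0.07) [0.0033 0.0561 0.1096]
(0.575, -0.117, 0.063) [-0.0179  0.0551  0.1319]
(0.59, -0.117, 0.063) [-0.0305  0.0546  0.1401]
```

Request:
servo_tool --plan '[[[0.0,-0.001,0.02,0.005,0],[0.0,-0.003,0.045,0.015,0],[0.0,-0.002,0.0595,0.035,0],[0.0,0,0.058,0.065,0],[0.0,0.002,0.057,0.092,0],[0.0,0.0033,0.0561,0.1096,0],[0.0,-0.006,0.0556,0.12,0],[0.0,-0.0179,0.0551,0.1319,0],[0.0,-0.0215,0.055,0.1343,0],[0.0,-0.025,0.055,0.1366,0],[0.0,-0.0265,0.055,0.1376,0]]]'

```text
time_s: 31.87
tool_pos: [0.5852, -0.1163, 0.062]
tool_rot: [178.3, 33.2, -179.2]
force: [-0.2, -1.0, 0.6]
grip_width: 0.0006
```

Request:
servo_tool --plan '[[[0.0,-0.001,0,0.0007,0],[0.0,-0.002,0,0.0013,0],[0.0,-0.003,0,0.002,0],[0.0,-0.004,0,0.0027,0]]]'

```text
time_s: 32.2
tool_pos: [0.5889, -0.1161, 0.0617]
tool_rot: [178.2, 33.1, -179.2]
force: [-8.1, 0.9, 6.2]
grip_width: 0.0006
```

Request:
servo_tool --plan '[[[0.0,-0.001,0,0.0007,0],[0.0,-0.0017,0,0.0011,0],[0.0,-0.0025,0,0.0017,0],[0.0,-0.0033,0,0.0022,0]]]'

```text
time_s: 32.53
tool_pos: [0.5911, -0.1151, 0.0611]
tool_rot: [178.1, 33.0, -179.2]
force: [-17.5, 1.8, 13.5]
grip_width: 0.0003
```

Request:
servo_tool --plan '[[[0.0,-0.001,0,0.0007,0],[0.0,-0.002,0,0.0013,0],[0.0,-0.0025,0,0.0017,0]]]'

```text
time_s: 32.78
tool_pos: [0.5913, -0.115, 0.0606]
tool_rot: [178.0, 32.7, -179.2]
force: [-25.0, 1.2, 20.7]
grip_width: 0.0005
```

Request:
servo_tool --plan '[[[0.0,0.006,0,-0.004,0],[0.0,0.015,0,-0.012,0],[0.0,0.025,0,-0.03,0],[0.0,0.03,0,-0.055,0],[0.0,0.03,0,-0.085,0],[0.0,0.03,0,-0.115,0],[0.0,0.03,0,-0.14,0],[0.0,0.03,0,-0.14,0]]]'

```text
time_s: 33.45
tool_pos: [0.4901, -0.1222, 0.1624]
tool_rot: [177.9, 32.7, -179.4]
force: [-0.2, -0.1, -0.6]
grip_width: 0.0004
```

```bash
python3 - <<'E'
from h import *
c=cam('wrist');c2=cam('top');c3=cam('scene')
for n,Q in(('wrist',world(c)),('top',world(c2))):
  x,y,z=[Q[...,i] for i in range(3)]
  for nm,zl,zh,xl,xh in(('wall',.074,.084,.57,.64),('lipfront',.038,.05,.5,.56)):
    e=[]
    for a in np.arange(-.25,-.09,.02):
        s=Q[(y>a)&(y<a+.02)&(z>zl)&(z<zh)&(x>xl)&(x<xh)]
        e.append(float(round(s[:,0].min()*1000,1)) if len(s)>1 else None)
    print(n,nm,e)
i1=cv2.resize(c['image'][90:290,100:420],(640,400));i2=cv2.resize(c2['image'][60:240,80:420],(640,339))
cv2.imwrite('pics/f.png',np.vstack([i1[:250],i2])[:,:,::-1])
E
```

```text
wrist wall [598.6, 598.7, 597.8, 597.3, 597.8, 597.3, 597.4, 596.8]
wrist lipfront [519.0, 518.8, 518.3, 518.3, 517.9, 517.4, 517.4, 517.1]
top wall [602.6, 601.9, 601.4, 601.4, 599.7, 600.8, 601.5, 600.1]
top lipfront [523.3, 521.6, 521.4, 521.6, 521.7, 522.4, 520.4, 520.1]
```

View pics/f.png

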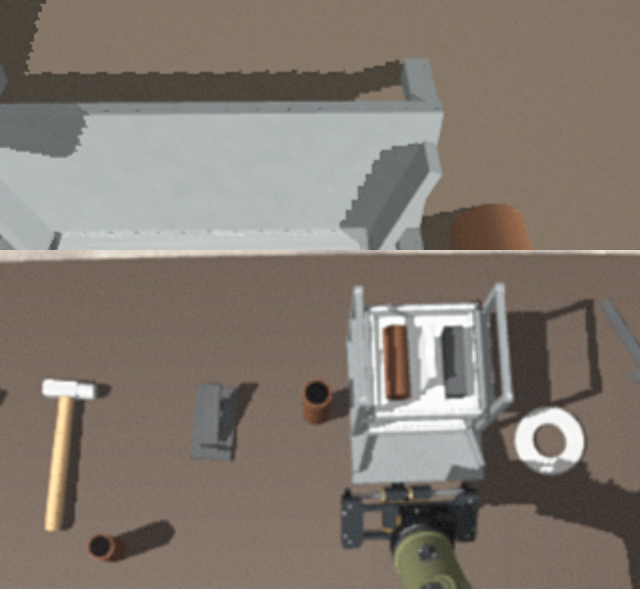

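```bash
python3 - <<'E'
from h import *
c=cam('wrist');W=world(c);x,y,z=[W[...,i] for i in range(3)]
for a,b in((-.245,-.18),(-.165,-.10)):
    q=W[(x>.61)&(x<.76)&(y>a)&(y<b)&(z>.055)&(z<.095)]; print(len(q),q.min(0) if len(q) else '',q.max(0) if len(q) else '')
print(readout.get_obs()['time_s']); print(env.sign_off())
E
```

```text
49 [ 0.62755336 -0.22963421  0.05554246] [ 0.64633386 -0.18909063  0.06858551]
15 [ 0.62901356 -0.1393704   0.05507992] [ 0.64510022 -0.13638964  0.06757061]
33.65
the job is handed in; nothing more can be done
None
```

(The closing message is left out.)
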